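# Unhook the draining basket and put it back in the cleaning tank

## Task

Take the wire basket off its draining stand: grip the black handle, slide the bar up along the leaning hooks by feel until it clears the front prongs, then draw it out towards the open front without forcing the hooks. Then lower the basket gently into the cleaning tank until it sits flat on the tank floor, and let go; keep the basket upright and leave the glue bottle, the jar and the solder spool where they stand.

Things in the scene. Friction and masses are not known exactly. Their poses are not given: they have to be found in the camera images.
- parts_basket: Square steel wire basket, 84 x 84 x 45 mm high, 0.17 to 0.35 kg. Origin: centre of its underside, z up. A rigid bail stands over it: two 6 mm wires at y = -37.5 and +37.5 mm carry a round bar along y, 8 mm thick, 118 mm long, its axis 105 mm above the origin. The bar's ends hang in the hooks at the start.
- basket_handle (a point): Centre of the black handle block on the middle of the basket's bar: 14 mm in x, 44 mm in y, 22 mm high, 5 mm above the bar's axis, 110 mm above the basket's underside. Pinch it from above, fingers closing along x. Axes as the basket's. Grip it firmly (about 50 N) and carry smoothly: the basket hangs below the grip and can swing in the fingers.
- hook_stand: Draining stand of dark steel, fixed. Origin on the desk, straight below the hooks' pivot axis. The hooks' open front faces its -x; y runs along the hung bar. Base plate 152 x 166 x 10 mm (x = -52 to +100). Two uprights, 26 mm wide in x, 154 mm high, at y = 65 to 72 mm either side. The hung basket is held with its x and y along the stand's. Keep pushes on the stand under 25 N.
- hook_pivot (a point): Middle of the pivot axis (along the stand's y, 140 mm up), where the hung bar's axis lies. Twin hook, one piece: plates 8 mm thick at y = -50 and +50 mm, joined by a tie bar 110 mm behind. It leans back, top towards +x, 0.05 to 0.60 rad, different each time and NOT measured (this point does not turn with it): feel it. The pivot is stiff: it does not turn under 25 N. Axes as the stand's.
- hook_mouth (a point): Point 48 mm straight above hook_pivot, fixed to the stand, for scale only. Along the hook's lean from the pivot axis: slot 10 mm wide (1 mm play each side of the bar), floor 4 mm below; front prong 8 mm thick, round tip ends 38 mm up; hood over the slot, underside 58, top 66 mm up. So the bar comes out forward only after sliding 42 to 54 mm up the leaning slot. Rigid: 1 mm wrong is many N.
- cleaning_tank: Small open cleaning tank, grey, dry, 136 x 136 x 60 mm high, fixed. Origin on the desk under its centre, z up; knob and buttons on its -x side. Steel-lined square pocket 92 x 92 mm along x and y, floor 12 mm above the desk. A seated basket's origin is 12 mm above the tank's, sides parallel to the pocket's (4 mm play each side, any quarter turn). Set it down slowly, under 60 N.
- glue_bottle: Black glue bottle, 32 mm across, 78 mm high, loose, standing on the desk. Origin under its centre. Leave it alone.
- ipa_jar: White jar, 44 mm across, 45 mm high, loose. Origin under its centre. Leave it alone.
- solder_spool: Reel of solder with black flanges, 52 mm across, 30 mm high, loose. Origin under its centre. Leave it alone.
There are look-alikes about, which are no part of the job. Of the things that look like the hook_stand, the larger one is meant.

How it is judged:
On the way:
1. the basket is off the hooks: drawn out to the open front, the bar clear of the prongs, upright and no longer touching the stand (x of parts_basket in the frame of hook_stand below -0.03 m and height (world z) of parts_basket above 0.05 m and angle between parts_basket's own z axis and vertical below 0.4 rad and contact force between parts_basket and hook_stand below 0.1 N), for 0.2 s.
At the end, for the whole second after the job is handed in: The basket sits in the tank's pocket, within 10 mm of its centre, its underside within 3.5 mm of the pocket floor, tilted less than 0.06 rad, released and at rest (z of parts_basket in the frame of cleaning_tank below 0.0155 m and horizontal distance between parts_basket and cleaning_tank below 0.01 m and angle between parts_basket's own z axis and vertical below 0.06 rad and linear speed of parts_basket below 0.02 m/s); the robot touches nothing.
It fails at once if basket and draining stand press on one another with more than 25 N (contact force between parts_basket and hook_stand above 25 N).
It fails at once if the basket is dropped or pressed into the tank with more than 60 N (contact force between parts_basket and cleaning_tank above 60 N).
It fails at once if the hand or arm presses on the stand with more than 25 N (contact force between the arm and hook_stand above 25 N).
It fails at once if the basket is tipped by more than 0.6 rad (angle between parts_basket's own z axis and vertical above 0.6 rad).
It fails at once if the glue bottle, the jar or the solder spool is moved by more than 20 mm, or one is knocked over (distance of any of glue_bottle, ipa_jar, solder_spool from where it was at the start of the episode above 0.02 m or angle between any of glue_bottle, ipa_jar, solder_spool's own z axis and vertical above 0.5 rad).
It also fails if it takes over 72 s, if anything falls off the work surface, if the arm or the gripper's body presses on something with over 40 N, if the wrist force passes 120 N, or if a joint passes its speed limit or range.

## Robot

A 7-joint arm with a two-finger parallel gripper is mounted at the origin on a cart in front of the work surface, level with it; the furniture and walls round the work are solid. World frame = base frame: x ahead of the robot, y to its left, z up, the work surface at z = 0. Lengths are in m, angles in rad, forces in N, time in s.
With the tool pointing down it reaches from about 0.35 to 0.775 m from the base axis. Payload 3.1 kg.
Tool frame: the origin (TCP) lies midway between the tips of the shut fingers; the grasp point (between the pads) lies 19 mm behind it; z points along the fingers, y is the line along which they close (so a half turn about z gives the same grasp; the last joint's range is limited). The gripper opens to 85 mm and grips with 20 to 120 N. Pads are 22 mm wide; open, the fingers measure 114 mm over their backs; the gripper's body (76 mm by 85 mm) begins 54 mm behind the grasp point. The pads swing forward as they close: fully open they stand 13 mm farther back than shut.
Start: joints at [1.179, 0.311, 0.014, 1.512, -0.004, 1.319, -0.027], TCP at [0.189, -0.517, 0.231] pointing down, gripper open.
Joint ranges: [-2.7, 2.7], [-0.3, 1.91], [-1.27, 1.3], [0.12, 2.57], [-1.44, 4.58], [0.2, 2.03], [-3.05, 3.05]. Speed limits (rad/s): [2.79, 2.79, 3.14, 3.14, 3.14, 3.14, 3.14].

## Interface

Orientations are given as a rotation vector (axis times angle).
In Python, from station import arm, optics gives the robot as it stands.
- The arm moves only by the tool drive_tool, never from a script. Its argument "motion" is a list of rows, each an object of numbers: "x", "y", "z": the shift along the tool's x, y, z in m; "rx", "ry", "rz": the turn, a rotation vector about the tool's x, y, z in degrees; "fingers": the finger opening in m, from 0 to 0.0854. In form: [{"x": .., "y": .., "z": .., "rx": .., "ry": .., "rz": .., "fingers": ..}, ...]. A call has 1 to 10 rows; each row is the pose to reach, as a shift and turn from the pose commanded when the call began, along the tool's axes at that moment; what a row does not reach only later rows make up. A row lasts 1/8 s, in which the tool goes at most 62.5 mm and 10.7 degrees, less where a joint would pass 70% of its speed; a pose out of reach is approached as far as the arm can. A call with a gripper value outside its range is refused whole. The fingers move at their own pace and stop on an object; "newtons" is the grip in N (left out, the last holds). Time passes only in rows, so rows that repeat a pose let the fingers close. It gives the time, the measured TCP pose, the force, the opening and the grip force at its end, in the units of the state.
- arm.observe(): the state, without advancing time (a new reading comes with each control period).
- optics.get_image(name): name is "scene" or "top" or "wrist"; returns a dict with "img" (400x640x3 uint8, blue, green, red), "depth" (400x640 float32, m along the optical axis (not along the pixel's ray), 0 where there is no reading), "fx", "fy", "cx", "cy" (pixels), "k1" (the pictures are not rectified: a ray, as slopes to the right and down, at radius r is drawn at 1 + k1 r^2 times it, then the intrinsics apply), "world_to_cam" (4x4, takes a point from world to camera coordinates); the wrist camera has in their place "hand_eye" (4x4, takes a point from camera to tool coordinates, whose origin is the TCP and whose axes are the flange's). Camera axes: x right, y up, looking along -z (the intrinsics and any distortion apply to the point x, -y, -z); pixel columns grow to the right and rows downward; lengths in m; the calibration is good to about 2 mm. A picture is of the moment at which its call begins: read the wrist's pose just before it.
- arm.job_done(): hands the job in; it is judged then, once.
The state is a dict: "t": time; "joints": joint angles; "dq": joint speeds; "joint_efforts": joint torques, N m; "position": TCP position; "ee_rot": TCP orientation; "ft_force": force on the tool from outside, world axes, zero at the start; "ft_torque": the same for the moment, N m; "gripper_width": finger opening in m; "gripper_force": force on a finger pad.
Only numpy, scipy, OpenCV 4.12 (cv2) and the standard library are available. Lean on these libraries where they do the work, as an engineer would, in place of code of your own. Each camera call takes 0.05 s, during which the arm holds its last target. There are 200 camera calls.

## Working session

There is one attempt and no reset: what is moved stays moved. The work goes in short steps, Python scripts to look and compute and a tool call to move; the robot and the scene stay as the last step left them, time stands still between calls to the robot, and variables do not carry over. Pictures are saved under pics/ and viewed, at most 10 in all, crops included, and the job is handed in when it is done.

Besides the shell and the picture viewer there is one more tool, called after "Request:" by a JSON object that holds its "name" and its "arguments". drive_tool: Moves the arm, as the interface text tells. Its arguments: {"type":"object","properties":{"motion":{"type":"array"},"newtons":{"type":"number"}},"required":["motion"]}

```bash
mkdir -p pics; cat > h.py <<'E'
import numpy as np, cv2
from station import arm, optics
from scipy.spatial.transform import Rotation as R
def cloud(n):
    s=arm.observe(); d=optics.get_image(n); D=d['depth']
    v,u=np.mgrid[0:400,0:640]
    K=np.array([[d['fx'],0,d['cx']],[0,d['fy'],d['cy']],[0,0,1.]])
    p=cv2.undistortPoints(np.stack([u,v],-1).reshape(-1,1,2).astype(float),K,np.array([d['k1'],0,0,0.])).reshape(400,640,2)
    P=np.stack([p[...,0]*D,-p[...,1]*D,-D],-1)
    if 'world_to_cam' in d: T=np.linalg.inv(np.array(d['world_to_cam']))
    else:
        T=np.eye(4);T[:3,:3]=R.from_rotvec(s['ee_rot']).as_matrix();T[:3,3]=s['position'];T=T@np.array(d['hand_eye'])
    W=P@T[:3,:3].T+T[:3,3]; W[D==0]=np.nan
    return d['img'],W,T
E
python3 - <<'E'
from h import *
for n in('scene','top'):
    im,W,T=cloud(n); cv2.imwrite(f'pics/{n}0.png',im); np.save(n+'.npy',W); print(n,T[:3,3])
s=arm.observe();print(s)
E
```

```text
scene [-0.48928599 -0.72512958  0.88971892]
top [ 0.36427902 -0.08551377  1.12668776]
{'t': 0.1, 'joints': array([ 1.17929335,  0.31164296,  0.01396731,  1.51292011, -0.00439113,
        1.31919829, -0.02721509]), 'dq': array([ 4.11289088e-04, -2.33258469e-03, -2.84621104e-04, -5.36357386e-03,
        6.29313900e-05, -2.60356543e-04,  1.29336567e-03]), 'joint_efforts': array([ 1.48616567e-03, -3.80855548e+01,  1.47116301e-01, -2.31240571e+01,
        1.23704117e-02,  8.17077438e-03,  1.97362766e-05]), 'position': array([ 0.18828683, -0.5160603 ,  0.23032169]), 'ee_rot': array([-3.09158337e+00, -5.46444782e-01,  7.23096878e-04]), 'ft_force': array([ 0.07871653,  0.95057859, -0.07133   ]), 'ft_torque': array([-0.03151616,  0.0065072 ,  0.01085563]), 'gripper_force': 0.0, 'gripper_width': 0.08550841335323277}
```

View pics/scene0.png

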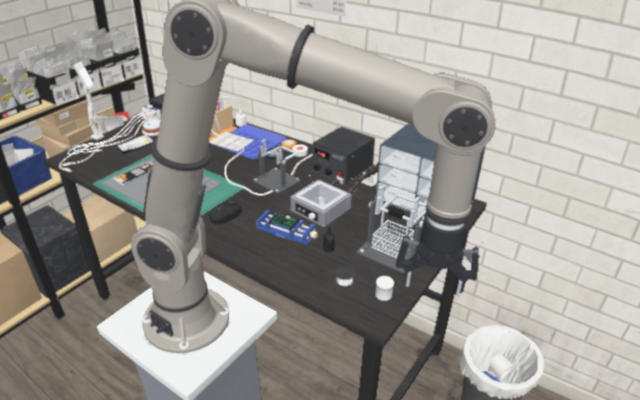

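View pics/top0.png

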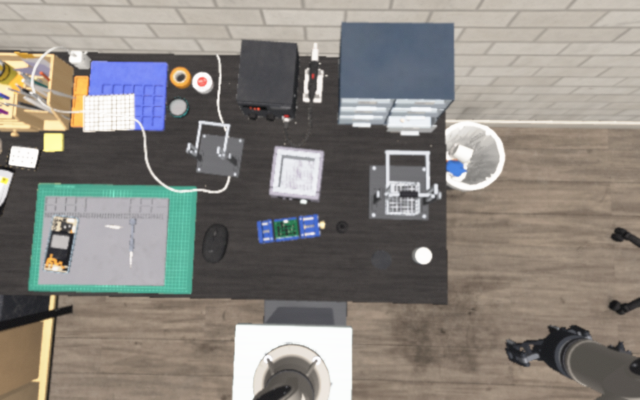

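The scene view shows the tank at (320,203), the stand with basket at (392,235), and the jar at (384,288). In the top view, the large stand is at (403,192) with its tie bar at the top (408,153), so its open front faces the robot. The tank is at (297,173), the glue bottle at (342,227), the jar at (423,256) and a dark thing at (382,262). I'll enlarge and measure these.

```bash
python3 - <<'E'
from h import *
im=cv2.imread('pics/top0.png')
c=im[135:275,260:450]; cv2.imwrite('pics/c1.png',cv2.resize(c,None,fx=4.2,fy=4.2,interpolation=cv2.INTER_CUBIC))
W=np.load('top.npy')
def rect(name,sl,lo,hi):
    w=W[sl].reshape(-1,3); w=w[(w[:,2]>lo)&(w[:,2]<hi)]
    r=cv2.minAreaRect(w[:,:2].astype(np.float32)); print(name,len(w),w.mean(0).round(4),r)
rect('tank',np.s_[140:210,262:332],.052,.068)
rect('tankfloor',np.s_[155:192,277:317],.005,.03)
rect('base',np.s_[150:225,362:440],.006,.014)
rect('hi',np.s_[150:215,362:445],.125,.17)
rect('handle',np.s_[185:205,392:415],.14,.17)
rect('tie',np.s_[148:160,380:435],.05,.25)
rect('jar',np.s_[244:268,410:436],.03,.06)
rect('glue',np.s_[215:240,330:352],.03,.1)
rect('dark',np.s_[245:280,365:400],.015,.05)
for v in range(144,212,4): print(v,(W[v,372:444:4,2]*1000).round().tolist())
E
```

```text
tank 1432 [ 0.5639 -0.001   0.0584] ((0.5645861625671387, -0.00056428462266922), (0.13582122325897217, 0.13932140171527863), 85.10939025878906)
tankfloor 987 [0.5688 0.002  0.0123] ((0.5681055188179016, 0.000850040465593338), (0.08800583332777023, 0.08690205961465836), 84.82563018798828)
base 1949 [ 0.5268 -0.2797  0.0097] ((0.5387144088745117, -0.2794021964073181), (0.19771422445774078, 0.16963788866996765), 4.618228435516357)
hi 821 [ 0.5364 -0.2874  0.1386] ((0.5493489503860474, -0.2854170799255371), (0.1581556797027588, 0.12957997620105743), 89.7922592163086)
handle 118 [ 0.4973 -0.2752  0.1518] ((0.4981424808502197, -0.27164021134376526), (0.05201180279254913, 0.014256798662245274), 89.45840454101562)
tie 222 [ 0.6063 -0.2836  0.1272] ((0.6020867824554443, -0.28507304191589355), (0.024799957871437073, 0.11451657861471176), 1.1692630052566528)
jar 235 [ 0.3487 -0.3435  0.0442] ((0.3485558032989502, -0.3439826965332031), (0.03991026058793068, 0.04441863298416138), 1.672292947769165)
glue 110 [ 0.4196 -0.1266  0.0521] ((0.4204041659832001, -0.1276509165763855), (0.02840759977698326
[... 1392 characters left out ...]
-3.0]
188 [8.0, 12.0, 9.0, 9.0, 177.0, 206.0, 38.0, 37.0, 9.0, 10.0, 38.0, 48.0, 9.0, 10.0, 134.0, 184.0, 206.0, 1.0]
192 [16.0, 141.0, 154.0, 7.0, 140.0, 204.0, 35.0, 155.0, 154.0, 153.0, 156.0, 157.0, 11.0, 17.0, 140.0, 114.0, 208.0, 149.0]
196 [18.0, 143.0, 154.0, 11.0, 179.0, 38.0, 39.0, 154.0, 152.0, 152.0, 154.0, 153.0, 142.0, 142.0, 140.0, 179.0, 151.0, 147.0]
200 [15.0, 92.0, 8.0, 12.0, 133.0, 36.0, 36.0, 37.0, 37.0, 37.0, 35.0, 49.0, 7.0, 37.0, 144.0, 114.0, 143.0, 1.0]
204 [13.0, 12.0, 9.0, 7.0, 10.0, 38.0, 37.0, 36.0, 6.0, 12.0, 10.0, 48.0, 11.0, 40.0, 57.0, -1.0, -1.0, -2.0]
208 [14.0, 9.0, 10.0, 11.0, 8.0, 34.0, 36.0, 35.0, 9.0, 11.0, 8.0, 52.0, 11.0, 14.0, 7.0, -0.0, 0.0, -1.0]
```

View pics/c1.png

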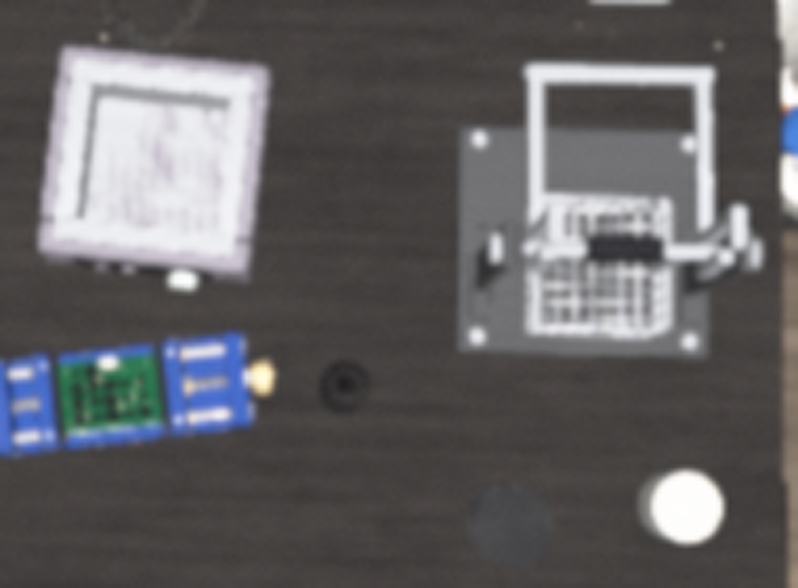

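Request:
{"name": "drive_tool", "arguments": {"motion": [{"x": 0.03,"y": -0.01,"z": -0.03,"rz": -7},{"x": 0.08,"y": -0.034,"z": -0.06,"rz": -17},{"x": 0.135,"y": -0.058,"z": -0.08,"rz": -27},{"x": 0.19,"y": -0.082,"z": -0.1,"rz": -37},{"x": 0.245,"y": -0.106,"z": -0.1,"rz": -47},{"x": 0.29,"y": -0.125,"z": -0.1,"rz": -57},{"x": 0.318,"y": -0.136,"z": -0.1,"rz": -66},{"x": 0.318,"y": -0.136,"z": -0.1,"rz": -70},{"x": 0.318,"y": -0.136,"z": -0.1,"rz": -70}]}}

```text
schema error: expected keys x, y, z, rx, ry, rz, fingers
```

```bash
python3 - <<'E'
from h import *
im,W,T=cloud('wrist'); cv2.imwrite('pics/w1.png',im); np.save('w1.npy',W); print(T.round(3)); 
s=arm.observe();print(s['position'],R.from_rotvec(s['ee_rot']).as_matrix().round(3),s['joints'].round(3))
W=np.load('w1.npy'); T=np.load('top.npy')
for n,w in (('w',W),('t',T)):
    w=w.reshape(-1,3); w=w[np.isfinite(w).all(1)]
    def line(name,b,lo,hi):
        q=w[(w[:,0]>b[0])&(w[:,0]<b[1])&(w[:,1]>b[2])&(w[:,1]<b[3])&(w[:,2]>lo)&(w[:,2]<hi)]
        if len(q)<10: print(n,name,len(q));return
        r=cv2.minAreaRect(q[:,:2].astype(np.float32));f=cv2.fitLine(q[:,:2].astype(np.float32),cv2.DIST_HUBER,0,.01,.01).ravel();print(n,name,len(q),q.mean(0).round(4),np.round(r[0],4),np.round(r[1],4),round(r[2],2),'dir',np.degrees(np.arctan2(f[1],f[0])).round(2))
    line('handle',(.47,.53,-.32,-.23),.148,.165)
    line('bar',(.48,.52,-.36,-.2),.138,.15)
    line('tie',(.59,.63,-.4,-.2),.11,.14)
    line('hood',(.45,.56,-.38,-.18),.19,.215)
    line('hoodL',(.45,.56,-.28,-.18),.17,.215)
    line('hoodR',(.45,.56,-.38,-.29),.17,.215)
    line('base',(.4,.65,-.4,-.15),.007,.013)
    line('tank',(.45,.67,-.1,.1),.055,.065)
    line('tfloor',(.45,.67,-.1,.1),.007,.02)
E
```

```text
[[ 0.343  0.895  0.285  0.261]
 [-0.939  0.327  0.102 -0.49 ]
 [-0.002 -0.303  0.953  0.373]
 [ 0.     0.     0.     1.   ]]
[ 0.18830554 -0.51618932  0.23047498] [[ 0.939  0.343 -0.001]
 [ 0.343 -0.939  0.002]
 [-0.    -0.002 -1.   ]] [ 1.179  0.312  0.014  1.513 -0.004  1.319 -0.027]
w handle 0
w bar 0
w tie 0
w hood 0
w hoodL 0
w hoodR 0
w base 0
w tank 0
w tfloor 0
t handle 116 [ 0.4979 -0.2775  0.1553] [ 0.4951 -0.2669] [0.0754 0.0234] 84.75 dir 83.24
t bar 160 [ 0.4972 -0.2806  0.1439] [ 0.4985 -0.2825] [0.0271 0.1526] 0.15 dir -89.63
t tie 219 [ 0.6066 -0.2843  0.1271] [ 0.6024 -0.285 ] [0.024  0.1146] 0.34 dir -89.87
t hood 87 [ 0.5048 -0.2852  0.2044] [ 0.5049 -0.2849] [0.0242 0.1089] 0.97 dir -89.06
t hoodL 63 [ 0.5014 -0.2339  0.1959] [ 0.5016 -0.2344] [0.0291 0.008 ] 0.49 dir 0.48
t hoodR 71 [ 0.5031 -0.335   0.194 ] [ 0.5024 -0.3356] [0.0308 0.0075] 1.17 dir 4.62
t base 1715 [ 0.5267 -0.2797  0.0098] [ 0.5439 -0.2836] [0.1979 0.1668] 0.76 dir -25.1
t tank 1305 [ 0.5647 -0.0009  0.0588] [ 5.639e-01 -5.000e-04] [0.1358 0.1379] 85.11 dir 31.94
t tfloor 1046 [0.5731 0.0013 0.0119] [ 0.5633 -0.0126] [0.1377 0.2116] 78.27 dir 6.6
```

Request:
{"name": "drive_tool", "arguments": {"motion": [{"x": 0.03,"y": -0.01,"z": -0.03,"rx": 0,"ry": 0,"rz": -7,"fingers": 0.085},{"x": 0.08,"y": -0.03,"z": -0.06,"rx": 0,"ry": 0,"rz": -17,"fingers": 0.085},{"x": 0.135,"y": -0.05,"z": -0.08,"rx": 0,"ry": 0,"rz": -27,"fingers": 0.085},{"x": 0.19,"y": -0.07,"z": -0.1,"rx": 0,"ry": 0,"rz": -37,"fingers": 0.085},{"x": 0.245,"y": -0.09,"z": -0.1,"rx": 0,"ry": 0,"rz": -47,"fingers": 0.085},{"x": 0.295,"y": -0.105,"z": -0.1,"rx": 0,"ry": 0,"rz": -57,"fingers": 0.085},{"x": 0.33,"y": -0.114,"z": -0.1,"rx": 0,"ry": 0,"rz": -66,"fingers": 0.085},{"x": 0.34,"y": -0.117,"z": -0.1,"rx": 0,"ry": 0,"rz": -70,"fingers": 0.085},{"x": 0.34,"y": -0.117,"z": -0.1,"rx": 0,"ry": 0,"rz": -70,"fingers": 0.085}]}}

```text
t: 1.27
position: [0.4684, -0.2892, 0.3307]
ee_rot: [-2.218, -2.223, -0.0]
ft_force: [-0.9, -0.1, -0.6]
gripper_width: 0.0851
gripper_force: 0.0
```

```bash
cat > m.py <<'E'
from h import *
import sys
def boxes(w,n=''):
    w=w.reshape(-1,3); w=w[np.isfinite(w).all(1)]
    def line(name,b,lo,hi):
        q=w[(w[:,0]>b[0])&(w[:,0]<b[1])&(w[:,1]>b[2])&(w[:,1]<b[3])&(w[:,2]>lo)&(w[:,2]<hi)]
        if len(q)<10: print(n,name,len(q));return
        r=cv2.minAreaRect(q[:,:2].astype(np.float32));f=cv2.fitLine(q[:,:2].astype(np.float32),cv2.DIST_HUBER,0,.01,.01).ravel();print(n,name,len(q),q.mean(0).round(4),np.round(r[0],4),np.round(r[1],4),round(r[2],2),'dir',np.degrees(np.arctan2(f[1],f[0])).round(2))
    line('handle',(.47,.53,-.32,-.23),.148,.165)
    line('bar',(.48,.52,-.36,-.2),.138,.15)
    line('tie',(.59,.63,-.4,-.2),.11,.14)
    line('hoodL',(.45,.56,-.27,-.2),.17,.215)
    line('hoodR',(.45,.56,-.36,-.29),.17,.215)
    line('base',(.4,.65,-.4,-.15),.007,.013)
E
python3 - <<'E'
from m import *
im,W,T=cloud('wrist'); cv2.imwrite('pics/w2.png',im); np.save('w2.npy',W); print(T.round(3)); 
s=arm.observe();print(s['position'],R.from_rotvec(s['ee_rot']).as_matrix().round(3),s['joints'].round(3))
boxes(W)
E
```

```text
[[ 1.    -0.003  0.001  0.469]
 [ 0.002  0.954  0.301 -0.213]
 [-0.002 -0.301  0.954  0.473]
 [ 0.     0.     0.     1.   ]]
[ 0.46752753 -0.29032588  0.33082588] [[ 0.     1.    -0.001]
 [ 1.    -0.     0.   ]
 [ 0.    -0.001 -1.   ]] [ 0.782  0.306 -0.357  1.296  0.106  1.56   0.439]
 handle 538 [ 0.5    -0.2805  0.1549] [ 0.4978 -0.2681] [0.0748 0.0242] 85.49 dir -89.93
 bar 624 [ 0.4996 -0.281   0.1437] [ 0.5004 -0.2838] [0.1521 0.0257] 89.73 dir -89.48
 tie 995 [ 0.6058 -0.2822  0.1269] [ 0.602  -0.2849] [0.1108 0.0239] 89.96 dir 89.63
 hoodL 312 [ 0.5027 -0.2345  0.1976] [ 0.5032 -0.2344] [0.0271 0.0077] 0.47 dir -0.29
 hoodR 415 [ 0.5046 -0.3332  0.1945] [ 0.5036 -0.3346] [0.0279 0.0088] 0.93 dir 5.73
 base 6368 [ 0.5296 -0.278   0.0095] [ 0.5239 -0.2849] [0.1643 0.1503] 89.74 dir -49.44
```

View pics/w2.png

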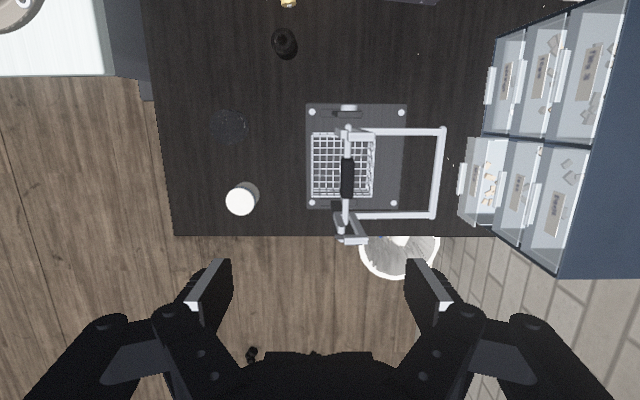

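```bash
python3 - <<'E'
from m import *
W=np.load('w2.npy').reshape(-1,3); W=W[np.isfinite(W).all(1)]
for n,c in(('L',-.2345),('R',-.3345)):
    q=W[(abs(W[:,1]-c)<.006)&(W[:,0]>.46)&(W[:,0]<.62)&(W[:,2]>.1)]
    for a in np.arange(.47,.615,.003):
        k=q[(q[:,0]>=a)&(q[:,0]<a+.003)]
        if len(k): print(n,a.round(3),len(k),np.percentile(k[:,2],[5,50,90]).round(4))
q=W[(W[:,0]>.58)&(W[:,0]<.63)&(abs(W[:,1]+.285)<.035)&(W[:,2]>.1)]
print('tie',np.percentile(q[:,0],[2,50,98]),np.percentile(q[:,2],[2,50,90]))
q=W[(abs(W[:,1]+.284)<.03)&(W[:,0]>.46)&(W[:,0]<.53)&(W[:,2]>.148)&(W[:,2]<.16)]
print('handle',np.percentile(q[:,0],[2,50,98]),np.percentile(q[:,1],[2,50,98]),np.median(q[:,2]))
E
```

```text
L 0.485 11 [0.127  0.1367 0.1375]
L 0.488 43 [0.1453 0.164  0.1765]
L 0.491 30 [0.1462 0.1772 0.1781]
L 0.494 59 [0.1566 0.2021 0.2061]
L 0.497 46 [0.1418 0.2054 0.2064]
L 0.5 41 [0.1425 0.2052 0.2064]
L 0.503 47 [0.1389 0.2051 0.2061]
L 0.506 49 [0.1401 0.2041 0.2056]
L 0.509 42 [0.1369 0.2044 0.2057]
L 0.512 41 [0.1527 0.2045 0.2052]
L 0.515 21 [0.1325 0.2044 0.2052]
L 0.518 4 [0.1299 0.1321 0.1324]
L 0.521 10 [0.1315 0.1324 0.1336]
L 0.524 11 [0.131  0.1322 0.133 ]
L 0.527 12 [0.1306 0.1318 0.1329]
L 0.53 24 [0.1304 0.1318 0.1327]
L 0.533 21 [0.1302 0.1312 0.1323]
L 0.536 19 [0.1303 0.1315 0.1322]
L 0.539 24 [0.1304 0.1309 0.1319]
L 0.542 21 [0.1298 0.1313 0.1317]
L 0.545 19 [0.1297 0.1307 0.1315]
L 0.548 24 [0.1292 0.1307 0.1314]
L 0.551 19 [0.1292 0.1307 0.1316]
L 0.554 20 [0.1288 0.13   0.1308]
L 0.557 23 [0.1292 0.1302 0.131 ]
L 0.56 20 [0.1294 0.1301 0.1306]
L 0.563 20 [0.1285 0.1295 0.1306]
L 0.566 21 [0.1286 0.13   0.1308]
L 0.569 20 [0.1276 0.1296 0.1302]
L 0.572 23 [0.1281 0.1293 0.1302]
L 0.575 17 [0.1279 0.1286 0.1298]
L 0.578 22 [0.1276 0.1286 0.1297]
L 0.581 22 [0.126
[... 1287 characters left out ...]
62 0.1293 0.13  ]
R 0.569 16 [0.1248 0.1291 0.1304]
R 0.572 22 [0.1225 0.1286 0.1297]
R 0.575 17 [0.122  0.1285 0.1299]
R 0.578 20 [0.122  0.1283 0.1289]
R 0.581 19 [0.1216 0.1282 0.1289]
R 0.584 18 [0.1216 0.1285 0.1291]
R 0.587 22 [0.1228 0.1277 0.129 ]
R 0.59 17 [0.1213 0.1279 0.1288]
R 0.593 19 [0.1217 0.1275 0.1279]
R 0.596 20 [0.1217 0.1272 0.1282]
R 0.599 20 [0.1227 0.1273 0.1286]
R 0.602 20 [0.1222 0.1263 0.1284]
R 0.605 25 [0.1257 0.1274 0.1282]
R 0.608 20 [0.1268 0.1276 0.1283]
R 0.611 11 [0.1255 0.1267 0.1277]
tie [0.60400835 0.60736855 0.61322195] [0.12236587 0.12717153 0.12847793]
handle [0.49361501 0.50010268 0.50712074] [-0.30464568 -0.28334686 -0.26315379] 0.15498094495453985
```

The wrist view shows the stand at (355,158), with the handle at (347,178) and the hoods at (348,133) and (350,232). The pivot is near (0.4995..0.5003, -0.2845). The hook arms slope about 0.06 rad, so that is my guess for the lean.

Request:
{"name": "drive_tool", "arguments": {"motion": [{"x": 0.002,"y": 0.011,"z": 0.02,"rx": 0,"ry": 0,"rz": 0,"fingers": 0.06},{"x": 0.004,"y": 0.022,"z": 0.05,"rx": 0,"ry": 0,"rz": -0.4,"fingers": 0.05},{"x": 0.006,"y": 0.0325,"z": 0.08,"rx": 0,"ry": 0,"rz": -0.4,"fingers": 0.05},{"x": 0.006,"y": 0.0325,"z": 0.11,"rx": 0,"ry": 0,"rz": -0.4,"fingers": 0.05},{"x": 0.006,"y": 0.0325,"z": 0.13,"rx": 0,"ry": 0,"rz": -0.4,"fingers": 0.05},{"x": 0.006,"y": 0.0325,"z": 0.14,"rx": 0,"ry": 0,"rz": -0.4,"fingers": 0.05},{"x": 0.006,"y": 0.0325,"z": 0.14,"rx": 0,"ry": 0,"rz": -0.4,"fingers": 0.05},{"x": 0.006,"y": 0.0325,"z": 0.14,"rx": 0,"ry": 0,"rz": -0.4,"fingers": 0.05}]}}

```text
t: 2.33
position: [0.5008, -0.2848, 0.1925]
ee_rot: [2.212, 2.228, 0.001]
ft_force: [-0.6, 0.3, 0.3]
gripper_width: 0.0503
gripper_force: 0.0
```

```bash
python3 - <<'E'
from m import *
im,W,T=cloud('wrist'); cv2.imwrite('pics/w3.png',im); np.save('w3.npy',W)
s=arm.observe();print(s['position'],s['ee_rot'],s['ft_force'],s['gripper_width'])
boxes(W)
w=W.reshape(-1,3)
q=w[(abs(w[:,1]+.284)<.015)&(w[:,0]>.46)&(w[:,0]<.53)&(w[:,2]>.15)&(w[:,2]<.16)]
print('handle',len(q),np.percentile(q[:,0],[2,50,98]),np.percentile(q[:,1],[2,50,98]))
E
```

```text
[ 0.50090744 -0.28475705  0.19255286] [2.21180487e+00 2.22773157e+00 8.40128300e-04] [-0.27347693  1.02202797  0.99665765] 0.049835749229927256
 handle 1489 [ 0.5006 -0.278   0.155 ] [ 0.5015 -0.2683] [0.0753 0.0259] 89.84 dir 88.69
 bar 1639 [ 0.5008 -0.2774  0.1439] [ 0.501  -0.2797] [0.1449 0.0262] 89.54 dir -89.99
 tie 2465 [ 0.6059 -0.2816  0.1267] [ 0.6024 -0.285 ] [0.1127 0.0246] 89.91 dir 89.7
 hoodL 1386 [ 0.505  -0.2338  0.1987] [ 0.5039 -0.2347] [0.0283 0.0081] 0.22 dir 4.11
 hoodR 1407 [ 0.5047 -0.3276  0.1935] [ 0.5012 -0.3147] [0.0505 0.0493] 0.02 dir 4.05
 base 10896 [ 0.5361 -0.2747  0.0096] [ 0.524  -0.2849] [0.1647 0.151 ] 89.61 dir -57.3
handle 925 [0.49369733 0.50034169 0.5073227 ] [-0.2983514  -0.2834942  -0.26950179]
```

View pics/w3.png

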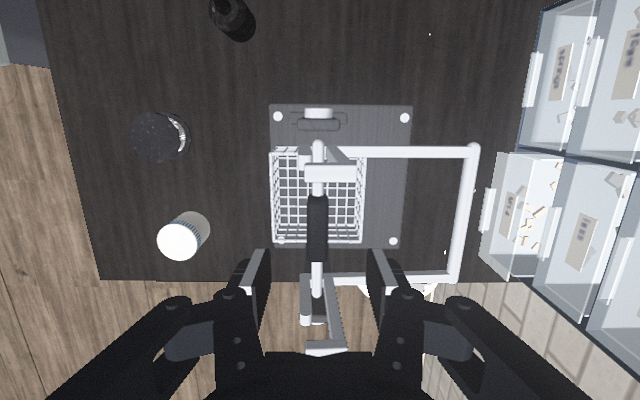

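The handle at column 317 lies midway between the fingers (258 and 378), so x is right. I'll descend and close most of the way.

Request:
{"name": "drive_tool", "arguments": {"motion": [{"x": 0,"y": -0.0004,"z": 0.015,"rx": 0,"ry": 0,"rz": 0,"fingers": 0.05},{"x": 0,"y": -0.0004,"z": 0.03,"rx": 0,"ry": 0,"rz": 0,"fingers": 0.05},{"x": 0,"y": -0.0004,"z": 0.045,"rx": 0,"ry": 0,"rz": 0,"fingers": 0.05},{"x": 0,"y": -0.0004,"z": 0.058,"rx": 0,"ry": 0,"rz": 0,"fingers": 0.05},{"x": 0,"y": -0.0004,"z": 0.0615,"rx": 0,"ry": 0,"rz": 0,"fingers": 0.035},{"x": 0,"y": -0.0004,"z": 0.0615,"rx": 0,"ry": 0,"rz": 0,"fingers": 0.025},{"x": 0,"y": -0.0004,"z": 0.0615,"rx": 0,"ry": 0,"rz": 0,"fingers": 0.018},{"x": 0,"y": -0.0004,"z": 0.0615,"rx": 0,"ry": 0,"rz": 0,"fingers": 0.016},{"x": 0,"y": -0.0004,"z": 0.0615,"rx": 0,"ry": 0,"rz": 0,"fingers": 0.016},{"x": 0,"y": -0.0004,"z": 0.0615,"rx": 0,"ry": 0,"rz": 0,"fingers": 0.016}], "newtons": 20}}

```text
t: 3.62
position: [0.5, -0.2843, 0.1299]
ee_rot: [2.213, 2.23, 0.0]
ft_force: [0.2, -0.8, -0.1]
gripper_width: 0.0157
gripper_force: 0.0
```

No contact yet at 15.7 mm, so the fingers are centred within about 0.9 mm. I'll close gently.

Request:
{"name": "drive_tool", "arguments": {"motion": [{"x": 0,"y": 0,"z": 0,"rx": 0,"ry": 0,"rz": 0,"fingers": 0.014},{"x": 0,"y": 0,"z": 0,"rx": 0,"ry": 0,"rz": 0,"fingers": 0.012},{"x": 0,"y": 0,"z": 0,"rx": 0,"ry": 0,"rz": 0,"fingers": 0.008},{"x": 0,"y": 0,"z": 0,"rx": 0,"ry": 0,"rz": 0,"fingers": 0.004},{"x": 0,"y": 0,"z": 0,"rx": 0,"ry": 0,"rz": 0,"fingers": 0.004}], "newtons": 20}}

```text
t: 4.25
position: [0.5002, -0.2843, 0.13]
ee_rot: [2.212, 2.23, 0.0]
ft_force: [0.0, 0.4, 0.4]
gripper_width: 0.0137
gripper_force: 19.5
```

Request:
{"name": "drive_tool", "arguments": {"motion": [{"x": 0,"y": 0,"z": 0,"rx": 0,"ry": 0,"rz": 0,"fingers": 0.004},{"x": 0,"y": 0,"z": 0,"rx": 0,"ry": 0,"rz": 0,"fingers": 0.004},{"x": 0,"y": 0,"z": 0,"rx": 0,"ry": 0,"rz": 0,"fingers": 0.004},{"x": 0,"y": 0,"z": -0.001,"rx": 0,"ry": 0,"rz": 0,"fingers": 0.004},{"x": 0,"y": 0.0001,"z": -0.002,"rx": 0,"ry": 0,"rz": 0,"fingers": 0.004},{"x": 0,"y": 0.0002,"z": -0.004,"rx": 0,"ry": 0,"rz": 0,"fingers": 0.004},{"x": 0,"y": 0.0003,"z": -0.006,"rx": 0,"ry": 0,"rz": 0,"fingers": 0.004},{"x": 0,"y": 0.0003,"z": -0.006,"rx": 0,"ry": 0,"rz": 0,"fingers": 0.004}], "newtons": 55}}

```text
t: 5.25
position: [0.4999, -0.284, 0.1358]
ee_rot: [-2.212, -2.23, 0.001]
ft_force: [0.8, 0.4, -3.2]
gripper_width: 0.0129
gripper_force: 55.8
```

Request:
{"name": "drive_tool", "arguments": {"motion": [{"x": 0,"y": 0.0001,"z": -0.002,"rx": 0,"ry": 0,"rz": 0,"fingers": 0.004},{"x": 0,"y": 0.0002,"z": -0.004,"rx": 0,"ry": 0,"rz": 0,"fingers": 0.004},{"x": 0,"y": 0.0004,"z": -0.006,"rx": 0,"ry": 0,"rz": 0,"fingers": 0.004},{"x": 0,"y": 0.0005,"z": -0.008,"rx": 0,"ry": 0,"rz": 0,"fingers": 0.004},{"x": 0,"y": 0.0005,"z": -0.008,"rx": 0,"ry": 0,"rz": 0,"fingers": 0.004}]}}

```text
t: 5.88
position: [0.5008, -0.2844, 0.1441]
ee_rot: [2.213, 2.23, -0.0]
ft_force: [-0.2, -1.0, -4.1]
gripper_width: 0.0133
gripper_force: 55.9
```

Request:
{"name": "drive_tool", "arguments": {"motion": [{"x": 0,"y": 0.0001,"z": -0.002,"rx": 0,"ry": 0,"rz": 0,"fingers": 0.004},{"x": 0,"y": 0.0002,"z": -0.004,"rx": 0,"ry": 0,"rz": 0,"fingers": 0.004},{"x": 0,"y": 0.0004,"z": -0.006,"rx": 0,"ry": 0,"rz": 0,"fingers": 0.004},{"x": 0,"y": 0.0005,"z": -0.008,"rx": 0,"ry": 0,"rz": 0,"fingers": 0.004},{"x": 0,"y": 0.0005,"z": -0.008,"rx": 0,"ry": 0,"rz": 0,"fingers": 0.004}]}}

```text
t: 6.5
position: [0.5014, -0.2843, 0.1521]
ee_rot: [2.212, 2.23, 0.0]
ft_force: [0.0, 0.5, -3.9]
gripper_width: 0.0127
gripper_force: 55.9
```

Request:
{"name": "drive_tool", "arguments": {"motion": [{"x": 0,"y": 0.0001,"z": -0.002,"rx": 0,"ry": 0,"rz": 0,"fingers": 0.004},{"x": 0,"y": 0.0002,"z": -0.004,"rx": 0,"ry": 0,"rz": 0,"fingers": 0.004},{"x": 0,"y": 0.0004,"z": -0.006,"rx": 0,"ry": 0,"rz": 0,"fingers": 0.004},{"x": 0,"y": 0.0005,"z": -0.008,"rx": 0,"ry": 0,"rz": 0,"fingers": 0.004},{"x": 0,"y": 0.0005,"z": -0.008,"rx": 0,"ry": 0,"rz": 0,"fingers": 0.004}]}}

```text
t: 7.12
position: [0.5019, -0.2843, 0.1601]
ee_rot: [2.212, 2.23, 0.0]
ft_force: [0.6, -0.5, -3.5]
gripper_width: 0.0131
gripper_force: 55.9
```

Request:
{"name": "drive_tool", "arguments": {"motion": [{"x": 0,"y": 0.0001,"z": -0.002,"rx": 0,"ry": 0,"rz": 0,"fingers": 0.004},{"x": 0,"y": 0.0002,"z": -0.004,"rx": 0,"ry": 0,"rz": 0,"fingers": 0.004},{"x": 0,"y": 0.0004,"z": -0.006,"rx": 0,"ry": 0,"rz": 0,"fingers": 0.004},{"x": 0,"y": 0.0005,"z": -0.008,"rx": 0,"ry": 0,"rz": 0,"fingers": 0.004},{"x": 0,"y": 0.0005,"z": -0.008,"rx": 0,"ry": 0,"rz": 0,"fingers": 0.004}]}}

```text
t: 7.75
position: [0.5024, -0.2842, 0.1681]
ee_rot: [2.212, 2.23, 0.0]
ft_force: [0.5, 0.2, -3.4]
gripper_width: 0.0128
gripper_force: 55.8
```

Request:
{"name": "drive_tool", "arguments": {"motion": [{"x": 0,"y": 0.0001,"z": -0.002,"rx": 0,"ry": 0,"rz": 0,"fingers": 0.004},{"x": 0,"y": 0.0002,"z": -0.004,"rx": 0,"ry": 0,"rz": 0,"fingers": 0.004},{"x": 0,"y": 0.0004,"z": -0.006,"rx": 0,"ry": 0,"rz": 0,"fingers": 0.004},{"x": 0,"y": 0.0005,"z": -0.008,"rx": 0,"ry": 0,"rz": 0,"fingers": 0.004},{"x": 0,"y": 0.0006,"z": -0.01,"rx": 0,"ry": 0,"rz": 0,"fingers": 0.004},{"x": 0,"y": 0.0006,"z": -0.01,"rx": 0,"ry": 0,"rz": 0,"fingers": 0.004}]}}

```text
t: 8.5
position: [0.503, -0.2842, 0.178]
ee_rot: [2.212, 2.23, 0.0]
ft_force: [0.0, 0.1, -4.3]
gripper_width: 0.013
gripper_force: 55.8
```

```bash
python3 - <<'E'
from m import *
im,W,T=cloud('wrist'); cv2.imwrite('pics/w4.png',im)
w=W.reshape(-1,3); w=w[np.isfinite(w).all(1)]
for c in(-.2345,-.3345,-.25):
  q=w[(abs(w[:,1]-c)<.008)&(w[:,0]>.48)&(w[:,0]<.52)&(w[:,2]>.165)]
  for a in np.arange(.165,.215,.004):
    k=q[(q[:,2]>=a)&(q[:,2]<a+.004)]
    if len(k): print(c,a.round(3),len(k),np.percentile(k[:,0],[3,97]).round(4))
E
```

```text
-0.2345 0.165 37 [0.49   0.5143]
-0.2345 0.169 45 [0.4903 0.5143]
-0.2345 0.173 111 [0.4899 0.514 ]
-0.2345 0.177 148 [0.491  0.5138]
-0.2345 0.181 30 [0.5082 0.5157]
-0.2345 0.185 68 [0.4991 0.5153]
-0.2345 0.189 221 [0.4999 0.514 ]
-0.2345 0.193 36 [0.5092 0.5158]
-0.2345 0.197 89 [0.4954 0.5164]
-0.2345 0.201 512 [0.4967 0.5175]
-0.2345 0.205 732 [0.4953 0.5158]
-0.3345 0.165 8 [0.495  0.5127]
-0.3345 0.169 32 [0.4944 0.5143]
-0.3345 0.173 124 [0.4923 0.5149]
-0.3345 0.177 160 [0.4917 0.5149]
-0.3345 0.181 79 [0.508  0.5147]
-0.3345 0.185 86 [0.4996 0.5145]
-0.3345 0.189 235 [0.5002 0.5137]
-0.3345 0.193 3 [0.5109 0.514 ]
-0.25 0.185 45 [0.4996 0.5071]
-0.25 0.189 491 [0.4996 0.5065]
```

View pics/w4.png

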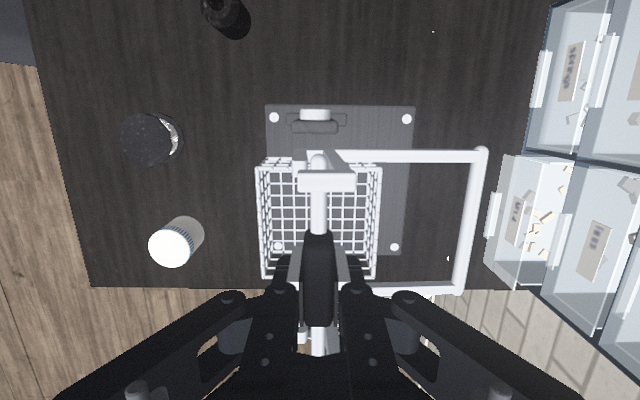

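The bar (320,200) now sits above the prong tips: bar underside about 0.184, prong tips 0.178, hood underside 0.198. No lateral force showed on the way up. I'll draw it out forwards.

Request:
{"name": "drive_tool", "arguments": {"motion": [{"x": 0,"y": -0.002,"z": 0,"rx": 0,"ry": 0,"rz": 0,"fingers": 0.004},{"x": 0,"y": -0.005,"z": -0.0003,"rx": 0,"ry": 0,"rz": 0,"fingers": 0.004},{"x": 0,"y": -0.008,"z": -0.0005,"rx": 0,"ry": 0,"rz": 0,"fingers": 0.004},{"x": 0,"y": -0.011,"z": -0.0007,"rx": 0,"ry": 0,"rz": 0,"fingers": 0.004},{"x": 0,"y": -0.013,"z": -0.0008,"rx": 0,"ry": 0,"rz": 0,"fingers": 0.004},{"x": 0,"y": -0.014,"z": -0.0008,"rx": 0,"ry": 0,"rz": 0,"fingers": 0.004}]}}

```text
t: 9.3
position: [0.4887, -0.2844, 0.1786]
ee_rot: [2.213, 2.23, -0.0]
ft_force: [0.0, -0.5, -2.9]
gripper_width: 0.0132
gripper_force: 55.8
```

Request:
{"name": "drive_tool", "arguments": {"motion": [{"x": 0,"y": -0.003,"z": 0,"rx": 0,"ry": 0,"rz": 0,"fingers": 0.004},{"x": 0,"y": -0.007,"z": 0,"rx": 0,"ry": 0,"rz": 0,"fingers": 0.004},{"x": 0,"y": -0.013,"z": 0,"rx": 0,"ry": 0,"rz": 0,"fingers": 0.004},{"x": 0,"y": -0.02,"z": 0,"rx": 0,"ry": 0,"rz": 0,"fingers": 0.004},{"x": 0,"y": -0.028,"z": 0,"rx": 0,"ry": 0,"rz": 0,"fingers": 0.004},{"x": 0,"y": -0.035,"z": 0,"rx": 0,"ry": 0,"rz": 0,"fingers": 0.004},{"x": 0,"y": -0.041,"z": 0,"rx": 0,"ry": 0,"rz": 0,"fingers": 0.004},{"x": 0,"y": -0.045,"z": 0,"rx": 0,"ry": 0,"rz": 0,"fingers": 0.004},{"x": 0,"y": -0.047,"z": 0,"rx": 0,"ry": 0,"rz": 0,"fingers": 0.004},{"x": 0,"y": -0.047,"z": 0,"rx": 0,"ry": 0,"rz": 0,"fingers": 0.004}]}}

```text
t: 10.55
position: [0.4419, -0.2847, 0.1786]
ee_rot: [2.213, 2.23, 0.0]
ft_force: [-0.3, 0.2, -3.1]
gripper_width: 0.013
gripper_force: 55.8
```

Off the hooks. I'll raise it over the bottle and uprights, then move left to a viewpoint.

Request:
{"name": "drive_tool", "arguments": {"motion": [{"x": 0,"y": -0.002,"z": -0.005,"rx": 0,"ry": 0,"rz": 0,"fingers": 0.004},{"x": 0,"y": -0.006,"z": -0.015,"rx": 0,"ry": 0,"rz": 0,"fingers": 0.004},{"x": 0,"y": -0.01,"z": -0.03,"rx": 0,"ry": 0,"rz": 0,"fingers": 0.004},{"x": 0,"y": -0.012,"z": -0.047,"rx": 0,"ry": 0,"rz": 0,"fingers": 0.004},{"x": 0,"y": -0.012,"z": -0.063,"rx": 0,"ry": 0,"rz": 0,"fingers": 0.004},{"x": 0.004,"y": -0.012,"z": -0.076,"rx": 0,"ry": 0,"rz": 0,"fingers": 0.004},{"x": 0.012,"y": -0.012,"z": -0.084,"rx": 0,"ry": 0,"rz": 0,"fingers": 0.004},{"x": 0.025,"y": -0.012,"z": -0.087,"rx": 0,"ry": 0,"rz": 0,"fingers": 0.004},{"x": 0.04,"y": -0.012,"z": -0.087,"rx": 0,"ry": 0,"rz": 0,"fingers": 0.004},{"x": 0.055,"y": -0.012,"z": -0.087,"rx": 0,"ry": 0,"rz": 0,"fingers": 0.004}]}}

```text
t: 11.8
position: [0.4291, -0.228, 0.2651]
ee_rot: [-2.211, -2.23, 0.0]
ft_force: [0.0, -0.1, -3.1]
gripper_width: 0.0128
gripper_force: 55.9
```

Request:
{"name": "drive_tool", "arguments": {"motion": [{"x": 0.015,"y": 0,"z": 0,"rx": 0,"ry": 0,"rz": 0,"fingers": 0.004},{"x": 0.03,"y": 0.003,"z": 0,"rx": 0,"ry": 0,"rz": 0,"fingers": 0.004},{"x": 0.045,"y": 0.01,"z": 0,"rx": 0,"ry": 0,"rz": 0,"fingers": 0.004},{"x": 0.06,"y": 0.022,"z": 0,"rx": 0,"ry": 0,"rz": 0,"fingers": 0.004},{"x": 0.072,"y": 0.036,"z": 0,"rx": 0,"ry": 0,"rz": 0,"fingers": 0.004},{"x": 0.08,"y": 0.05,"z": 0,"rx": 0,"ry": 0,"rz": 0,"fingers": 0.004},{"x": 0.085,"y": 0.062,"z": 0,"rx": 0,"ry": 0,"rz": 0,"fingers": 0.004},{"x": 0.088,"y": 0.068,"z": 0,"rx": 0,"ry": 0,"rz": 0,"fingers": 0.004},{"x": 0.088,"y": 0.07,"z": 0,"rx": 0,"ry": 0,"rz": 0,"fingers": 0.004},{"x": 0.088,"y": 0.07,"z": 0,"rx": 0,"ry": 0,"rz": 0,"fingers": 0.004}]}}

```text
t: 13.05
position: [0.4985, -0.1418, 0.2655]
ee_rot: [-2.214, -2.229, 0.001]
ft_force: [-0.4, 0.2, -3.1]
gripper_width: 0.0131
gripper_force: 55.8
```

```bash
python3 - <<'E'
from m import *
im,W,T=cloud('wrist'); cv2.imwrite('pics/w5.png',im); np.save('w5.npy',W)
s=arm.observe();print(s['position'],s['ee_rot'],s['ft_force'],T[:3,3])
def rep(W):
  w=W.reshape(-1,3); w=w[np.isfinite(w).all(1)]
  b=w[(w[:,0]>.47)&(w[:,0]<.66)&(abs(w[:,1])<.1)]
  for n,lo,hi in(('top',.056,.064),('floor',.009,.015)):
    q=b[(b[:,2]>lo)&(b[:,2]<hi)]
    if n=='floor': q=q[(abs(q[:,0]-.565)<.045)&(abs(q[:,1])<.045)]
    r=cv2.minAreaRect(q[:,:2].astype(np.float32)) if len(q)>9 else 0; print(n,len(q),r)
  # basket plan: points below handle
  q=b[(b[:,2]>.056)&(b[:,2]<.064)]
  if len(q)>99:
    for yaw in (3,4,4.5,5,5.5,6,7):
      c,s_=np.cos(np.radians(yaw)),np.sin(np.radians(yaw)); u=(q[:,0]-.565)*c-q[:,1]*s_; v=(q[:,0]-.565)*s_+q[:,1]*c
      print(yaw,np.percentile(u,[.3,99.7]).round(4),np.percentile(v,[.3,99.7]).round(4))
rep(W); print('topcam'); rep(np.load('top.npy'))
E
```

```text
[ 0.49831695 -0.14184237  0.26553924] [-2.21387734e+00 -2.22885307e+00  1.08854350e-03] [-0.04737546 -0.49339421 -3.19268166] [ 0.4982936  -0.06498676  0.40768446]
top 6173 ((0.5647027492523193, -0.009999893605709076), (0.11840078979730606, 0.13440652191638947), 85.1265640258789)
floor 5678 ((0.5665892958641052, 0.0008968189358711243), (0.08805705606937408, 0.08889097720384598), 85.31814575195312)
3 [-0.0669  0.0678] [-0.0696  0.0457]
4 [-0.0662  0.0673] [-0.069   0.0466]
4.5 [-0.066   0.0672] [-0.0689  0.0471]
5 [-0.0658  0.0672] [-0.0689  0.0475]
5.5 [-0.0658  0.0673] [-0.0689  0.048 ]
6 [-0.0658  0.0676] [-0.069   0.0485]
7 [-0.0659  0.0682] [-0.0695  0.0494]
topcam
top 1181 ((0.5637873411178589, -0.0005639195442199707), (0.13571393489837646, 0.13791754841804504), 85.25738525390625)
floor 772 ((0.5669316649436951, 0.0008410587906837463), (0.08786781877279282, 0.08445677161216736), 84.9381103515625)
3 [-0.0694  0.0677] [-0.0685  0.0668]
4 [-0.0688  0.0672] [-0.0682  0.0665]
4.5 [-0.0687  0.0672] [-0.0681  0.0665]
5 [-0.0688  0.0672] [-0.0682  0.0666]
5.5 [-0.069   0.0675] [-0.0685  0.0665]
6 [-0.0692  0.0678] [-0.0685  0.0669]
7 [-0.0696  0.0685] [-0.0691  0.0677]
```

View pics/w5.png

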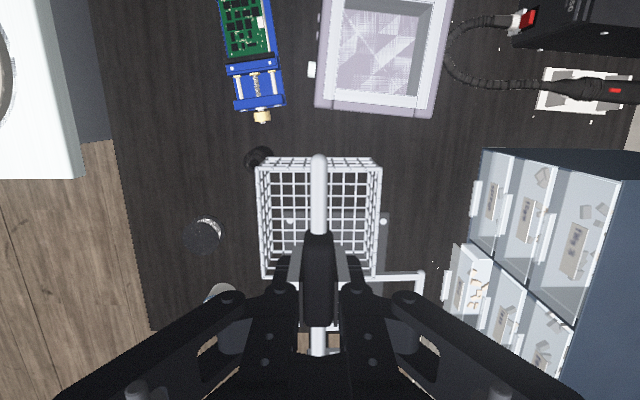

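The tank is at (385,55), turned about -5°. The basket hangs square under the hand at (320,220), upright. I'll check the pocket edges and the basket's pose in the grip.

```bash
python3 - <<'E'
from m import *
W=np.load('w5.npy').reshape(-1,3); W=W[np.isfinite(W).all(1)]
c,s=np.cos(np.radians(4.9)),np.sin(np.radians(4.9))
q=W[(W[:,0]>.47)&(W[:,0]<.66)&(abs(W[:,1])<.1)]
u=(q[:,0]-.565)*c-q[:,1]*s; v=(q[:,0]-.565)*s+q[:,1]*c
t=q[:,2]>.054
m=t&(abs(v)<.035); print('u inner',np.percentile(u[m&(u<0)],[1,98,99.5]),np.percentile(u[m&(u>0)],[.5,2,99]))
m=t&(abs(u)<.035); print('v inner',np.percentile(v[m&(v<0)],[1,98,99.5]))
p=np.array([.4983,-.1418,0]); b=W-p; b=b[(abs(b[:,0])<.06)&(abs(b[:,1])<.06)]
h=np.histogram(b[:,2],np.arange(.14,.28,.005)); print(list(zip(h[1].round(3),h[0])))
r=b[(b[:,2]>.205)&(b[:,2]<.22)]
for lab,m in(('left',(r[:,0]<-.036)),('right',(r[:,0]>.036)),('top',(r[:,1]>.036))):
    k=r[m]; print(lab,len(k),k.mean(0).round(4) if len(k) else 0, k.min(0).round(4) if len(k) else 0,k.max(0).round(4) if len(k) else 0)
    if len(k)>9:
        f=cv2.fitLine(k[:,:2].astype(np.float32),cv2.DIST_HUBER,0,.01,.01).ravel();print(np.degrees(np.arctan2(f[1],f[0])))
E
```

```text
u inner [-0.06646436 -0.04530329 -0.04491026] [0.04524486 0.04554506 0.06743504]
v inner [-0.06906501 -0.04664867 -0.04633514]
[(np.float64(0.14), np.int64(0)), (np.float64(0.145), np.int64(0)), (np.float64(0.15), np.int64(0)), (np.float64(0.155), np.int64(0)), (np.float64(0.16), np.int64(0)), (np.float64(0.165), np.int64(4)), (np.float64(0.17), np.int64(2722)), (np.float64(0.175), np.int64(111)), (np.float64(0.18), np.int64(70)), (np.float64(0.185), np.int64(652)), (np.float64(0.19), np.int64(117)), (np.float64(0.195), np.int64(183)), (np.float64(0.2), np.int64(597)), (np.float64(0.205), np.int64(65)), (np.float64(0.21), np.int64(1169)), (np.float64(0.215), np.int64(433)), (np.float64(0.22), np.int64(0)), (np.float64(0.225), np.int64(0)), (np.float64(0.23), np.int64(0)), (np.float64(0.235), np.int64(0)), (np.float64(0.24), np.int64(0)), (np.float64(0.245), np.int64(0)), (np.float64(0.25), np.int64(0)), (np.float64(0.255), np.int64(0)), (np.float64(0.26), np.int64(0)), (np.float64(0.265), np.int64(38)), (np.float64(0.27), np.int64(186)), (np.float64(0.275), np.int64(2061))]
left 583 [-0.0396  0.0019  0.2142] [-0.0417 -0.0422  0.2051] [-0.0361  0.0413  0.2178]
-89.810486
right 578 [0.0405 0.0037 0.2142] [ 0.0363 -0.0421  0.205 ] [0.0428 0.0417 0.2167]
-89.98335
top 600 [0.0004 0.0399 0.2143] [-0.0417  0.0362  0.2057] [0.0421 0.0418 0.2171]
0.5940866
```

Request:
{"name": "drive_tool", "arguments": {"motion": [{"x": 0.004,"y": 0.002,"z": 0,"rx": 0,"ry": 0,"rz": 0.2,"fingers": 0.004},{"x": 0.015,"y": 0.007,"z": 0,"rx": 0,"ry": 0,"rz": 0.6,"fingers": 0.004},{"x": 0.033,"y": 0.016,"z": 0,"rx": 0,"ry": 0,"rz": 1.2,"fingers": 0.004},{"x": 0.056,"y": 0.027,"z": 0,"rx": 0,"ry": 0,"rz": 2.1,"fingers": 0.004},{"x": 0.08,"y": 0.038,"z": 0,"rx": 0,"ry": 0,"rz": 3,"fingers": 0.004},{"x": 0.104,"y": 0.05,"z": 0,"rx": 0,"ry": 0,"rz": 3.9,"fingers": 0.004},{"x": 0.123,"y": 0.059,"z": 0,"rx": 0,"ry": 0,"rz": 4.6,"fingers": 0.004},{"x": 0.135,"y": 0.065,"z": 0,"rx": 0,"ry": 0,"rz": 5,"fingers": 0.004},{"x": 0.141,"y": 0.0676,"z": 0,"rx": 0,"ry": 0,"rz": 5.25,"fingers": 0.004},{"x": 0.141,"y": 0.0676,"z": 0,"rx": 0,"ry": 0,"rz": 5.25,"fingers": 0.004}]}}

```text
t: 14.35
position: [0.5651, 0.0004, 0.2655]
ee_rot: [-2.312, -2.127, 0.001]
ft_force: [-0.1, 1.2, -3.2]
gripper_width: 0.013
gripper_force: 55.8
```

Request:
{"name": "drive_tool", "arguments": {"motion": [{"x": 0,"y": 0,"z": 0.002,"rx": 0,"ry": 0,"rz": 0,"fingers": 0.004},{"x": 0,"y": 0,"z": 0.008,"rx": 0,"ry": 0,"rz": 0,"fingers": 0.004},{"x": 0,"y": 0,"z": 0.02,"rx": 0,"ry": 0,"rz": 0,"fingers": 0.004},{"x": 0,"y": 0,"z": 0.035,"rx": 0,"ry": 0,"rz": 0,"fingers": 0.004},{"x": 0,"y": 0,"z": 0.052,"rx": 0,"ry": 0,"rz": 0,"fingers": 0.004},{"x": 0,"y": 0,"z": 0.068,"rx": 0,"ry": 0,"rz": 0,"fingers": 0.004},{"x": 0,"y": 0,"z": 0.082,"rx": 0,"ry": 0,"rz": 0,"fingers": 0.004},{"x": 0,"y": 0,"z": 0.09,"rx": 0,"ry": 0,"rz": 0,"fingers": 0.004},{"x": 0,"y": 0,"z": 0.095,"rx": 0,"ry": 0,"rz": 0,"fingers": 0.004},{"x": 0,"y": 0,"z": 0.095,"rx": 0,"ry": 0,"rz": 0,"fingers": 0.004}]}}

```text
t: 15.6
position: [0.5652, 0.0003, 0.1705]
ee_rot: [-2.313, -2.126, 0.0]
ft_force: [-0.2, -0.4, -2.5]
gripper_width: 0.0133
gripper_force: 55.8
```

```bash
python3 - <<'E'
from m import *
im,W,T=cloud('wrist'); cv2.imwrite('pics/w6.png',im)
s=arm.observe();print(s['position'],s['ee_rot'],s['ft_force'],np.degrees(2*np.arctan2(s['ee_rot'][1],s['ee_rot'][0]))%360)
E
```

```text
[5.65514801e-01 3.86807305e-04 1.70931343e-01] [2.31213930e+00 2.12611815e+00 8.89359906e-04] [ 0.27969912 -0.64862178 -2.20795309] 85.19992150381567
```

View pics/w6.png

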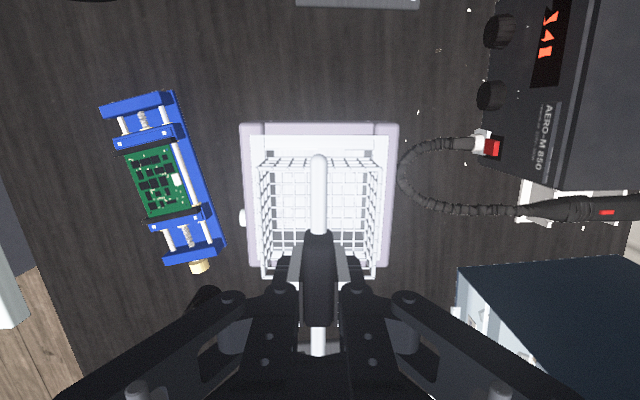

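The basket (320,215) sits centred over and square to the tank pocket (320,195). I'll lower it.

Request:
{"name": "drive_tool", "arguments": {"motion": [{"x": -0.0008,"y": 0,"z": 0.003,"rx": 0,"ry": 0,"rz": 0,"fingers": 0.004},{"x": -0.0008,"y": 0,"z": 0.008,"rx": 0,"ry": 0,"rz": 0,"fingers": 0.004},{"x": -0.0008,"y": 0,"z": 0.013,"rx": 0,"ry": 0,"rz": 0,"fingers": 0.004},{"x": -0.0008,"y": 0,"z": 0.018,"rx": 0,"ry": 0,"rz": 0,"fingers": 0.004},{"x": -0.0008,"y": 0,"z": 0.022,"rx": 0,"ry": 0,"rz": 0,"fingers": 0.004},{"x": -0.0008,"y": 0,"z": 0.025,"rx": 0,"ry": 0,"rz": 0,"fingers": 0.004},{"x": -0.0008,"y": 0,"z": 0.025,"rx": 0,"ry": 0,"rz": 0,"fingers": 0.004}]}}

```text
t: 16.52
position: [0.5649, -0.0005, 0.1453]
ee_rot: [-2.312, -2.126, 0.001]
ft_force: [0.5, -0.3, -2.8]
gripper_width: 0.0131
gripper_force: 55.8
```

Request:
{"name": "drive_tool", "arguments": {"motion": [{"x": 0,"y": 0,"z": 0.004,"rx": 0,"ry": 0,"rz": 0,"fingers": 0.004},{"x": 0,"y": 0,"z": 0.009,"rx": 0,"ry": 0,"rz": 0,"fingers": 0.004},{"x": 0,"y": 0,"z": 0.015,"rx": 0,"ry": 0,"rz": 0,"fingers": 0.004},{"x": 0,"y": 0,"z": 0.021,"rx": 0,"ry": 0,"rz": 0,"fingers": 0.004},{"x": 0,"y": 0,"z": 0.027,"rx": 0,"ry": 0,"rz": 0,"fingers": 0.004},{"x": 0,"y": 0,"z": 0.031,"rx": 0,"ry": 0,"rz": 0,"fingers": 0.004},{"x": 0,"y": 0,"z": 0.034,"rx": 0,"ry": 0,"rz": 0,"fingers": 0.004},{"x": 0,"y": 0,"z": 0.035,"rx": 0,"ry": 0,"rz": 0,"fingers": 0.004},{"x": 0,"y": 0,"z": 0.035,"rx": 0,"ry": 0,"rz": 0,"fingers": 0.004}]}}

```text
t: 17.65
position: [0.5652, -0.0005, 0.1107]
ee_rot: [2.312, 2.126, 0.0]
ft_force: [-0.5, 0.4, -2.7]
gripper_width: 0.0126
gripper_force: 55.8
```

Expected contact is at about z 0.107.

Request:
{"name": "drive_tool", "arguments": {"motion": [{"x": 0,"y": 0,"z": 0.001,"rx": 0,"ry": 0,"rz": 0,"fingers": 0.004},{"x": 0,"y": 0,"z": 0.002,"rx": 0,"ry": 0,"rz": 0,"fingers": 0.004},{"x": 0,"y": 0,"z": 0.0025,"rx": 0,"ry": 0,"rz": 0,"fingers": 0.004},{"x": 0,"y": 0,"z": 0.003,"rx": 0,"ry": 0,"rz": 0,"fingers": 0.004},{"x": 0,"y": 0,"z": 0.003,"rx": 0,"ry": 0,"rz": 0,"fingers": 0.004}]}}

```text
t: 18.27
position: [0.5651, -0.0005, 0.1075]
ee_rot: [-2.312, -2.126, 0.0]
ft_force: [-0.1, -0.8, -2.8]
gripper_width: 0.0129
gripper_force: 55.8
```

Request:
{"name": "drive_tool", "arguments": {"motion": [{"x": 0,"y": 0,"z": 0.0005,"rx": 0,"ry": 0,"rz": 0,"fingers": 0.004},{"x": 0,"y": 0,"z": 0.001,"rx": 0,"ry": 0,"rz": 0,"fingers": 0.004},{"x": 0,"y": 0,"z": 0.001,"rx": 0,"ry": 0,"rz": 0,"fingers": 0.004}]}}

```text
t: 18.65
position: [0.5653, -0.0005, 0.1072]
ee_rot: [2.312, 2.126, 0.0]
ft_force: [-0.7, -0.5, 1.6]
gripper_width: 0.0132
gripper_force: 56.6
```

It has touched down; the force went from -2.8 to +1.6 N. I'll release slowly.

Request:
{"name": "drive_tool", "arguments": {"motion": [{"x": 0,"y": 0,"z": 0,"rx": 0,"ry": 0,"rz": 0,"fingers": 0.004},{"x": 0,"y": 0,"z": 0,"rx": 0,"ry": 0,"rz": 0,"fingers": 0.004},{"x": 0,"y": 0,"z": 0,"rx": 0,"ry": 0,"rz": 0,"fingers": 0.015},{"x": 0,"y": 0,"z": 0,"rx": 0,"ry": 0,"rz": 0,"fingers": 0.02},{"x": 0,"y": 0,"z": 0,"rx": 0,"ry": 0,"rz": 0,"fingers": 0.03},{"x": 0,"y": 0,"z": 0,"rx": 0,"ry": 0,"rz": 0,"fingers": 0.04},{"x": 0,"y": 0,"z": 0,"rx": 0,"ry": 0,"rz": 0,"fingers": 0.045},{"x": 0,"y": 0,"z": 0,"rx": 0,"ry": 0,"rz": 0,"fingers": 0.045}], "newtons": 20}}

```text
t: 19.65
position: [0.5651, -0.0005, 0.1066]
ee_rot: [2.313, 2.126, 0.0]
ft_force: [-1.2, 0.6, 0.5]
gripper_width: 0.045
gripper_force: 0.0
```

Request:
{"name": "drive_tool", "arguments": {"motion": [{"x": 0,"y": 0,"z": -0.005,"rx": 0,"ry": 0,"rz": 0,"fingers": 0.045},{"x": 0,"y": 0,"z": -0.015,"rx": 0,"ry": 0,"rz": 0,"fingers": 0.045},{"x": 0,"y": 0,"z": -0.03,"rx": 0,"ry": 0,"rz": 0,"fingers": 0.045},{"x": 0,"y": 0,"z": -0.05,"rx": 0,"ry": 0,"rz": 0,"fingers": 0.045},{"x": 0,"y": 0,"z": -0.07,"rx": 0,"ry": 0,"rz": 0,"fingers": 0.045},{"x": 0,"y": 0,"z": -0.1,"rx": 0,"ry": 0,"rz": 0,"fingers": 0.045},{"x": 0,"y": 0,"z": -0.13,"rx": 0,"ry": 0,"rz": 0,"fingers": 0.045},{"x": 0,"y": 0,"z": -0.14,"rx": 0,"ry": 0,"rz": 0,"fingers": 0.045},{"x": 0,"y": 0,"z": -0.14,"rx": 0,"ry": 0,"rz": 0,"fingers": 0.045},{"x": 0,"y": 0,"z": -0.14,"rx": 0,"ry": 0,"rz": 0,"fingers": 0.045}]}}

```text
t: 20.9
position: [0.5643, -0.0007, 0.2452]
ee_rot: [-2.311, -2.125, 0.003]
ft_force: [0.7, -0.1, -0.6]
gripper_width: 0.0452
gripper_force: 0.0
```

```bash
python3 - <<'E'
from m import *
im,W,T=cloud('wrist'); cv2.imwrite('pics/w7.png',im)
w=W.reshape(-1,3); w=w[np.isfinite(w).all(1)]
b=w[(abs(w[:,0]-.565)<.062)&(abs(w[:,1])<.062)]
h=b[(b[:,2]>.125)&(b[:,2]<.14)]; print('handle top (exp .133)',len(h),np.median(h[:,2]),h.mean(0),h.min(0),h.max(0))
k=b[(b[:,2]>.108)&(b[:,2]<.124)]; print('bar top (exp .121)',len(k)); 
A=np.c_[k[:,1],np.ones(len(k))]; print(np.linalg.lstsq(A,k[:,2],rcond=None)[0],k[:,0].mean())
E
```

```text
handle top (exp .133) 712 0.13221853825939728 [0.56596945 0.00068967 0.13204106] [ 0.55770078 -0.02223756  0.12511421] [0.57438239 0.02115973 0.13480344]
bar top (exp .121) 625
[-0.00334923  0.11973612] 0.5663855683941089
```

View pics/w7.png

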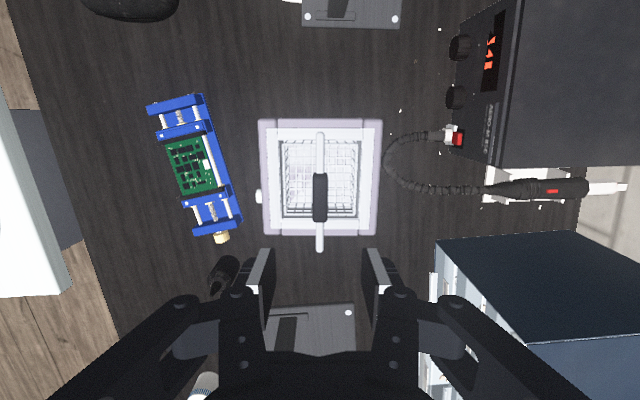

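The basket sits in the pocket, level and centred at (320,180), and the gripper is clear of it.

```bash
python3 -c "
from station import arm
print(arm.job_done())"
```

```text
the job is handed in; nothing more can be done
None
```

I lifted the basket off the hooks, set it down flat and centred in the cleaning tank and let go. The job was handed in at about 21 s; it returned no verdict, but contact forces stayed low and the hand never went near the bottle, jar or spool.

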